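# Start the yellow drying programme

### The arm

A 7-joint arm with a two-finger parallel gripper is mounted at the origin on the work surface. World frame = base frame: x ahead of the robot, y to its left, z up, the work surface at z = 0. Lengths are in mm, angles in rad, forces in N, time in s.
With the tool pointing down it reaches from about 400 to 875 mm from the base axis. Payload 19.3 kg.
Tool frame: the origin (TCP) lies at the very end of the fingers, on their centre line; the grasp point (between the pads) lies 19 mm behind it (grip_point_offset is the z of the grasp point in the tool frame, in mm); z points along the fingers, y is the line along which they close (so a half turn about z gives the same grasp; the last joint's range is limited). The gripper opens to 85 mm and grips with 20 to 120 N. Pads are 22 mm wide; open, the fingers measure 114 mm over their backs; the gripper's body (76 mm by 85 mm) begins 54 mm behind the grasp point. The pads swing forward as they close: fully open they stand 13 mm farther back than shut.
Start: joints at [-1.334, 0.521, -0.036, 1.599, 0.021, 1.021, -0.113], TCP at [188.775, 595.801, 231.291] pointing down, gripper open.
Joint ranges: [-2.91, 2.91], [-0.3, 2.13], [-1.5, 1.42], [0.17, 2.43], [-1.26, 4.41], [0.16, 1.93], [-2.52, 2.52]. Speed limits (rad/s): [1.89, 1.89, 2.39, 2.39, 3.01, 3.01, 3.01].

### API

Orientations are given as a 3x3 rotation matrix whose columns are the frame's x, y, z axes.
In Python, from workcell import movep, movel, goto_joints, open_gripper, clamp, wait, inverse_kinematics, read_state, camera, PlanningError, finish_job, grip_point_offset gives the robot as it stands. Calls block until the motion is done:
- movep(position, orientation): joint-space move of the TCP to a pose.
- movel(position, frame=None, max_speed=150, guard=None): straight line of the TCP; frame=None keeps the orientation; max_speed is the mean speed in mm/s. With guard (N) it stops when the force on the tool has changed by that much, and returns True; else False.
- goto_joints(angles): joint-space move.
- open_gripper() and clamp(): open the fingers fully, or close them until they stop; the grip force is fixed at half the most.
- wait(seconds).
- inverse_kinematics(position, orientation): joint angles nearest the present ones, or None.
- read_state(): the state.
- camera(name): name is "scene" or "side" or "wrist"; returns a dict with "image" (400x640x3 uint8, blue, green, red), "range_z" (400x640 float32, mm along the optical axis (not along the pixel's ray), 0 where there is no reading), "fx", "fy", "cx", "cy" (pixels), "cam_to_world" (4x4, takes a point from camera to world coordinates). Camera axes: x right, y up, looking along -z (the intrinsics and any distortion apply to the point x, -y, -z); pixel columns grow to the right and rows downward; lengths in mm; the calibration is good to about 2 mm. A picture is of the moment at which its call begins.
A pose or a line that the arm cannot do raises PlanningError and nothing moves.
- finish_job(): hands the job in; it is judged then, once.
The state is a dict: "time": time; "qpos": joint angles; "qvel": joint speeds; "joint_efforts": joint torques, N m; "eef_pos": TCP position; "tool_rot": TCP orientation; "ft_force": force on the tool from outside, world axes, zero at the start; "torque": the same for the moment, N m; "finger_gap": finger opening in mm; "gripper_force": force on a finger pad.
Only numpy, scipy, OpenCV 4.12 (cv2) and the standard library are available. Lean on these libraries where they do the work, as an engineer would, in place of code of your own. Each camera call takes 0.05 s, during which the arm holds its last target. There are 200 camera calls.

### The job

First take the yellow-robed figurine out of the carton and gently stand it upright, wholly on the round metal plate of the grey drying station. Then turn the station's selector from its white off tick so that its pointer clicks into place at the yellow dot. Leave the other figurines standing where they are in the carton and do not knock over the paint jars.

Things in the scene. Friction and masses are not known exactly. Their poses are not given: they have to be found in the camera images.
- fig_yellow: The target: a plaster figurine with a yellow robe and cream head, 110 mm tall, about 0.11 kg, round in plan: foot 38 mm across, a straight cylindrical body 28 mm across between 40 and 84 mm above its underside (grip here), head 19 mm across above. Stands upright in the carton. Origin: centre of its underside, z up.
- fig_blue: A 110 mm tall blue-robed figurine, same shape as fig_yellow, standing in the carton; to be left standing there. Origin: centre of its underside.
- fig_white: A 110 mm tall unpainted cream figurine, same shape as fig_yellow, standing in the carton; to be left standing there. Origin: centre of its underside.
- fig_red: A 110 mm tall red-robed figurine, same shape as fig_yellow, standing in the carton; to be left standing there. Origin: centre of its underside.
- carton: Fixed open yellow carton, 230 (its x) x 195 (its y) x 50 mm high, walls and floor 5 mm, holding the four figurines upright in a loose two-by-two grid of about 110 x 90 mm (its x, y). Origin: centre of its underside.
- station: Fixed grey drying station, a box 150 (its x) x 370 (its y) x 65 mm high with a round plate on the left half of its top (+y) and a black dial face with the selector on the right half (-y). Origin: centre of its underside.
- plate (a point): Centre of the top of the round aluminium plate, 110 mm across, 5 mm above the station's top (70 mm above the table).
- selector (a joint): Angle of the selector, rad: 0 at the white off tick (pointer along the station's +x, away from the robot), positive anticlockwise seen from above. It clicks into detents every 0.698 (40 degrees): -1.396, -0.698, 0, 0.698, 1.396; stops at +-1.57. Starts at off. Let go, it settles into the nearest detent; about 0.1 N m takes it past a click.
- selector_axis (a point): On the selector's turning axis (vertical), at the top face of its pointer bar, 107 mm above the table. The white bar is 14 mm wide and 30 mm tall (77 to 107 mm above the table), reaches 47 mm from the axis at its rounded pointing end and 18 mm at the back, and has a red line on the pointing half; below it a round grey hub of 44 mm diameter. Site x axis runs along the pointer.
- selector_aim (a point): The point on the dial face that the pointer indicates: 62 mm from the axis straight ahead of the pointer, at the stickers' radius.
- dot_yellow: Yellow round sticker, 18 mm across, flat on the dial face, 62 mm from the selector's axis. Origin: its centre. The four stickers sit at the selector's four positions either side of off, in an order that changes.
- dot_red: Red round sticker, 18 mm across, flat on the dial face, 62 mm from the selector's axis. Origin: its centre. The four stickers sit at the selector's four positions either side of off, in an order that changes.
- dot_blue: Blue round sticker, 18 mm across, flat on the dial face, 62 mm from the selector's axis. Origin: its centre. The four stickers sit at the selector's four positions either side of off, in an order that changes.
- dot_green: Green round sticker, 18 mm across, flat on the dial face, 62 mm from the selector's axis. Origin: its centre. The four stickers sit at the selector's four positions either side of off, in an order that changes.
- paint_jar: Closed jar of cream paint, 64 mm across, 85 mm tall, standing on the table. Origin: centre of its underside.
- small_jar: Small closed jar of pink paint, 44 mm across, 45 mm tall, standing on the table. Origin: centre of its underside.
There are look-alikes about, which are no part of the job. There is more than one size of the fig_yellow; the job needs the smaller. Of the things that look like the fig_blue, the smaller one is meant.

How it is judged:
By the outcome, as a careful person would: the job done as asked, in the order asked, and still so for the second after the job is handed in, with the robot touching nothing.
It also fails if it takes over 45 s, if anything falls off the work surface, if the arm or the gripper's body presses on something with over 40 N, if the wrist force passes 120 N, or if a joint passes its speed limit or range.

## Working session

There is one attempt and no reset: what is moved stays moved. The work goes in short steps, each a Python script; the robot and the scene stay as the last script left them, time stands still between calls to the robot, and variables do not carry over. Pictures are saved under pics/ and viewed, at most 10 in all, crops included, and the job is handed in when it is done.

```bash
mkdir -p pics; ls; python3 - <<'E'
from workcell import *
import cv2, numpy as np, pickle
d={}
for n in("scene","side"):
    c=camera(n); d[n]=c; cv2.imwrite(f"pics/{n}0.png",c["image"]); print(n,c["fx"],c["cx"],c["cy"],np.round(c["cam_to_world"],3).tolist(),[k for k in c])
pickle.dump(d,open("cams.pkl","wb"))
s=read_state();print(s["time"],grip_point_offset,s["tool_rot"])
E
```

```text
pics
scene 389.23271770490857 321.11877551820896 194.55000800754803 [[0.345, -0.791, 0.506, 1074.027], [0.939, 0.285, -0.195, -142.643], [0.01, 0.542, 0.84, 923.996], [0.0, 0.0, 0.0, 1.0]] ['image', 'range_z', 'fx', 'fy', 'cx', 'cy', 'cam_to_world']
side 447.6052984122073 319.2208981723178 208.2960458307331 [[0.983, 0.113, -0.148, 405.357], [-0.186, 0.622, -0.76, -853.723], [0.006, 0.775, 0.632, 865.253], [0.0, 0.0, 0.0, 1.0]] ['image', 'range_z', 'fx', 'fy', 'cx', 'cy', 'cam_to_world']
0.1 -18.700000000000003 [[-9.53289315e-01  3.02058663e-01 -2.12614239e-04]
 [ 3.02058727e-01  9.53288852e-01 -9.43272295e-04]
 [-8.22407844e-05 -9.63433387e-04 -9.99999533e-01]]
```

View pics/scene0.png

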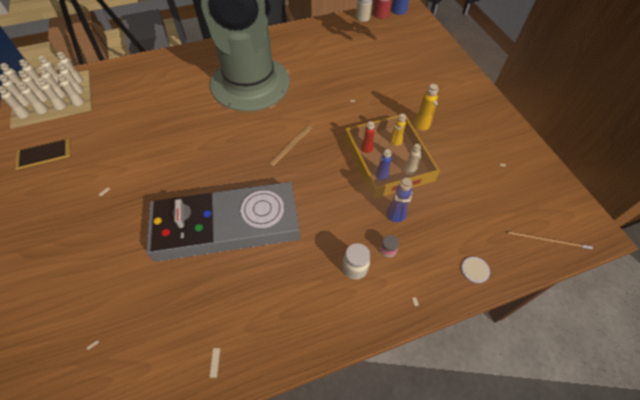

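View pics/side0.png

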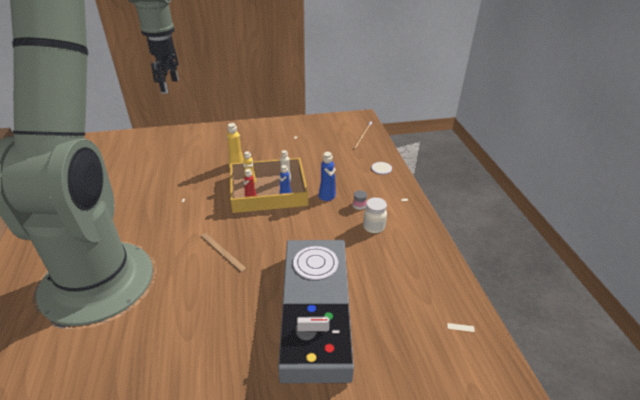

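Scene: carton around (392,155), with the target yellow at (399,130) and the large yellow behind at (427,108). The station plate is at (263,209), and the yellow dot at (158,221) is at the far clockwise or anticlockwise end. Side: target at (248,165), plate (316,262), yellow dot (311,357). Next I enlarge these areas.

```bash
cat > h.py <<'E'
import numpy as np, cv2
def ray(c,u,v):
    M=c["cam_to_world"]; d=np.array([(u-c["cx"])/c["fx"],-(v-c["cy"])/c["fy"],-1.]); return M[:3,3],M[:3,:3]@d
def atz(c,u,v,z):
    o,d=ray(c,u,v); return o+d*(z-o[2])/d[2]
def bydepth(c,u,v):
    o,d=ray(c,u,v); return o+d*c["range_z"][int(round(v)),int(round(u))]
def tri(c1,p1,c2,p2):
    o1,d1=ray(c1,*p1); o2,d2=ray(c2,*p2)
    t=np.linalg.lstsq(np.c_[d1,-d2],o2-o1,rcond=None)[0]; a=o1+t[0]*d1;b=o2+t[1]*d2
    return (a+b)/2,np.linalg.norm(a-b)
def cloud(c):
    v,u=np.mgrid[:400,:640]; z=c["range_z"]
    P=np.stack([(u-c["cx"])/c["fx"]*z,-(v-c["cy"])/c["fy"]*z,-z],-1)
    P=P@c["cam_to_world"][:3,:3].T+c["cam_to_world"][:3,3]; P[z==0]=np.nan; return P
E
python3 - <<'E'
import pickle,cv2,numpy as np
from h import *
d=pickle.load(open("cams.pkl","rb")); S=d["scene"];D=d["side"]
cr=lambda c,x,y,w,h:cv2.resize(c["image"][y:y+h,x:x+w],(400,300),interpolation=cv2.INTER_CUBIC)
o=np.vstack([np.hstack([cr(S,340,80,100,75+0),cr(S,140,170,160,120)]),np.hstack([cr(D,220,120,100,75),cr(D,240,230,160,120+30-30)])])
# side station crop taller
o[300:,400:]=cv2.resize(D["image"][235:385,220:420],(400,300),interpolation=cv2.INTER_CUBIC)
cv2.imwrite("pics/crops.png",o)
for n,c,pts in(("scene",S,{"yel":(399,130),"plate":(263,209),"ydot":(158,221),"bdot":(207,214),"rdot":(166,233),"gdot":(198,228),"table":(300,300),"big":(428,105)}),("side",D,{"yel":(248,165),"plate":(316,262),"ydot":(311,357),"bdot":(311,309),"rdot":(329,348),"gdot":(328,317),"table":(150,300)})):
    for k,p in pts.items(): print(n,k,bydepth(c,*p).round(0))
print("tri plate",tri(S,(263,209),D,(316,262)),tri(S,(158,221),D,(311,357)))
for n,c in d.items():
    P=cloud(c); hsv=cv2.cvtColor(c["image"],cv2.COLOR_BGR2HSV)
    for lo in(60,):
        m=(P[...,2]>60)&(P[...,2]<90)&(P[...,0]>250)&(P[...,0]<750)&(P[...,1]<120)&(P[...,1]>-400)
        q=P[m]; 
        m2=np.abs(q[:,2]-66)<6; r=cv2.minAreaRect(q[m2][:,:2].astype(np.float32)); print(n,"top",r,np.median(q[m2][:,2]))
    m=(P[...,2]>55)&(P[...,2]<125)&(hsv[...,0]>15)&(hsv[...,0]<35)&(hsv[...,1]>110)
    k,l,st,ce=cv2.connectedComponentsWithStats(m.astype(np.uint8))
    for i in range(1,k):
        if st[i,4]>25: q=P[l==i]; print(n,"yel",st[i],np.median(q,0).round(0),q.min(0).round(0),q.max(0).round(0))
E
```

```text
scene yel [424. 349.  68.]
scene plate [552. -99.  71.]
scene ydot [ 495. -354.   69.]
scene bdot [ 515. -236.   67.]
scene rdot [ 535. -340.   68.]
scene gdot [ 546. -265.   65.]
scene table [784. -80.   1.]
scene big [392. 453. 104.]
side yel [409. 344.  79.]
side plate [ 545. -102.   72.]
side ydot [ 488. -355.   68.]
side bdot [ 509. -238.   69.]
side rdot [ 528. -341.   67.]
side gdot [ 542. -264.   67.]
side table [137. -88.   1.]
tri plate (array([546.80223436, -97.76084926,  65.70409007]), np.float64(3.0680867532764715)) (array([ 490.09336311, -353.96238156,   64.36635136]), np.float64(4.208550435956535))
scene top ((551.8335571289062, -143.77206420898438), (505.7893981933594, 220.00811767578125), 67.88419342041016) 66.00034630432594
scene yel [419  92  19  25 261] [388. 455.  92.] [354. 445.  56.] [397. 491. 125.]
scene yel [394 119  12  15 106] [423. 351.  82.] [402. 340.  55.] [430. 368. 100.]
scene yel [153 216  10   9  69] [ 492. -356.   67.] [ 477. -368.   63.] [ 502. -344.   73.]
side top ((554.7843017578125, -131.129638671875), (536.6568603515625, 222.16343688964844), 67.15365600585938) 66.23414749061658
side yel [227 135  15  21 230] [371. 451.  91.] [351. 442.  55.] [391. 470. 125.]
side yel [243 157  10   8  45] [410. 348.  93.] [395. 338.  83.] [424. 359. 101.]
side yel [306 352  11  11  89] [ 488. -354.   67.] [ 478. -365.   63.] [ 499. -341.   71.]
```

View pics/crops.png

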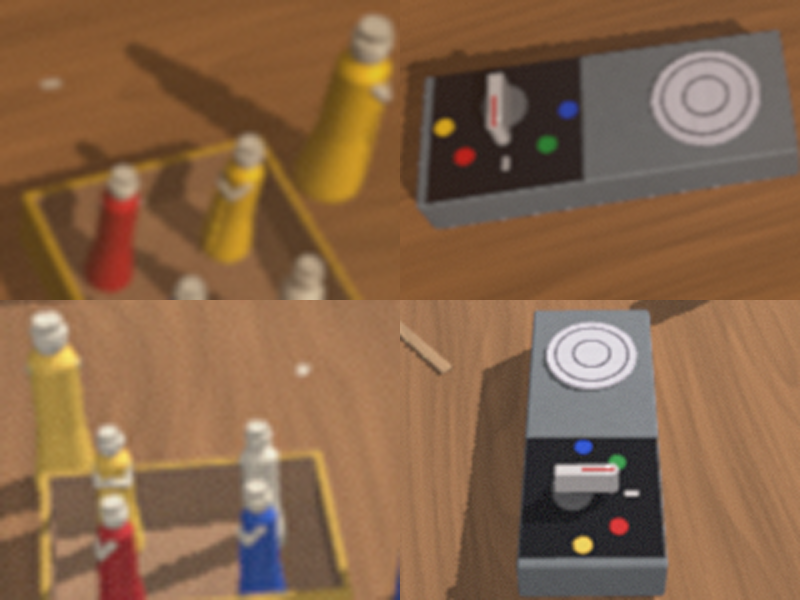

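The crops agree with each other. Going by y the dots run blue, green, off, red, yellow, so yellow is at −80° (−1.396). Next I triangulate the figurine heads and move the wrist camera overhead.

```bash
python3 - <<'E'
import pickle,cv2,numpy as np
from h import *
from workcell import *
d=pickle.load(open("cams.pkl","rb")); S=d["scene"];D=d["side"]
g={}
for k,a,b in(("yel",(402.5,117.5),(247.5,154.5)),("red",(371,125.5),(248.5,173)),("white",(417,147),(284.5,153.5))):
    g[k],e=tri(S,a,D,b); print(k,g[k].round(1),e.round(1))
dx=g["white"]-g["yel"];dy=g["yel"]-g["red"]; print(dx,dy)
yaw=np.arctan2(dx[1],dx[0]); print("yaw",yaw)
a=yaw+np.pi/4
R=np.array([[np.sin(a)*-1,np.cos(a),0],[np.cos(a),np.sin(a),0],[0,0,-1.]]); 
print(R, np.linalg.det(R))
p=g["yel"].copy(); p[2]=280
movep(p-np.array([0,0,0]),R)
c=camera("wrist"); pickle.dump(c,open("w1.pkl","wb")); cv2.imwrite("pics/w1.png",c["image"])
print(read_state()["time"],read_state()["qpos"],c["cam_to_world"].round(2).tolist(),c["fx"])
E
```

```text
yel [412.1 359.2 106.3] 3.0
red [408.2 262.  103.4] 1.8
white [526.1 345.3 107.2] 0.3
[114.0866126  -13.97165621   0.93342337] [ 3.90275528 97.26996697  2.92609012]
yaw -0.12185855923298965
[[-0.61590927  0.7878171   0.        ]
 [ 0.7878171   0.61590927  0.        ]
 [ 0.          0.         -1.        ]] 0.9999999999999999
1.4 [-0.95600306  0.34958964  0.16845514  1.75659046 -0.06705025  1.04138957
 -0.09707742] [[0.79, -0.59, -0.19, 362.19], [0.62, 0.75, 0.24, 423.2], [0.0, -0.31, 0.95, 421.58], [0.0, 0.0, 0.0, 1.0]] 352.8520202500441
```

View pics/w1.png

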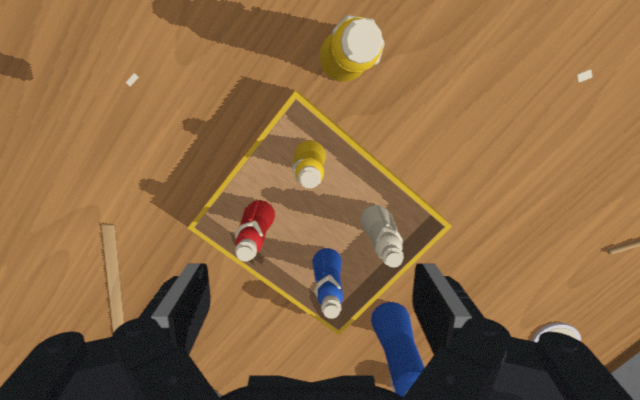

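Wrist view: yellow head at (310,178), red (245,252), white (393,257). The carton corners are (295,95), (450,226), (338,331) and (191,227), and the area around the target is clear on the finger diagonal.

```bash
python3 - <<'E'
import pickle,numpy as np
from h import *
d=pickle.load(open("cams.pkl","rb")); S=d["scene"];D=d["side"];W=pickle.load(open("w1.pkl","rb"))
for n,p in(("yel",(310,178)),("red",(245,252)),("white",(393,257))): print(n,atz(W,*p,113).round(1),bydepth(W,*p).round(1))
for c,p,z in((S,(402.5,117.5),106),(D,(247.5,154.5),106)):print(atz(c,*p,z).round(1))
print("tri W-S",tri(W,(310,178),S,(402.5,115.5)),"W-D",tri(W,(310,178),D,(247.5,152.5)))
print("corners",[atz(W,*p,50)[:2].round(0).tolist() for p in((295,95),(450,226),(338,331),(191,227))])
P=cloud(W); z=P[...,2]
import cv2; hsv=cv2.cvtColor(W["image"],cv2.COLOR_BGR2HSV)
for lo,hi in((45,90),(100,125)):
  m=(z>lo)&(z<hi); m[:140]=0;m[195:]=0;m[:,:288]=0;m[:,332:]=0
  print(lo,m.sum(),np.median(P[m],0).round(1),P[m].min(0).round(1),P[m].max(0).round(1))
E
```

```text
yel [412.3 358.3 113. ] [412.2 358.4 113.5]
red [408.6 261.2 113. ] [408.4 261.9 114.3]
white [524.9 345.8 113. ] [524.  346.2 114.6]
[413.5 358.1 106. ]
[411.3 362.1 106. ]
tri W-S (array([412.10061366, 357.90927064, 112.60803756]), np.float64(0.8784587092089065)) W-D (array([411.93201932, 358.81892358, 115.31921232]), np.float64(0.014359947995615224))
corners [[357.0, 404.0], [583.0, 399.0], [574.0, 210.0], [352.0, 216.0]]
45 326 [403.3 365.9  76.9] [396.  340.5  45. ] [426.9 371.1  90. ]
100 387 [410.6 358.4 113.6] [401.7 347.  100.7] [422.  367.2 116.1]
```

Three views agree: the target stands at (412, 358), head top about 115, carton walls at 50. Grasping it now.

```bash
cat >> h.py <<'E'
def Rz(a): # tool down, fingers close along azimuth a
    s,c=np.sin(a),np.cos(a); return np.array([[-s,c,0],[c,s,0],[0,0,-1.]])
E
python3 - <<'E'
from workcell import *; from h import *; import cv2,pickle
a=0.663; x,y=412,358.3
movel([x,y,150],Rz(a),max_speed=200)
print(movel([x,y,56],max_speed=80,guard=8))
clamp(); s=read_state(); print(s["finger_gap"],s["gripper_force"],s["eef_pos"],s["ft_force"],s["time"])
if 24<s["finger_gap"]<32:
    movel([x,y,90],max_speed=60); movel([x,y,240],max_speed=200)
    s=read_state(); print(s["finger_gap"],s["ft_force"],s["time"])
    movep([548.5,-100,240],Rz(a-0.9))
    c=camera("wrist"); pickle.dump(c,open("w2.pkl","wb")); cv2.imwrite("pics/w2.png",c["image"])
    print(read_state()["finger_gap"],read_state()["time"])
E
```

```text
False
26.763109280981183 58.72982169035822 [412.029001   358.35443682  56.17797089] [-1.29339913 -1.00609976  5.0916132 ] 4.1
26.651587023218216 [-0.26535941 -0.50423022 -2.35790475] 5.7167
26.60720904821263 7.5083
```

View pics/w2.png

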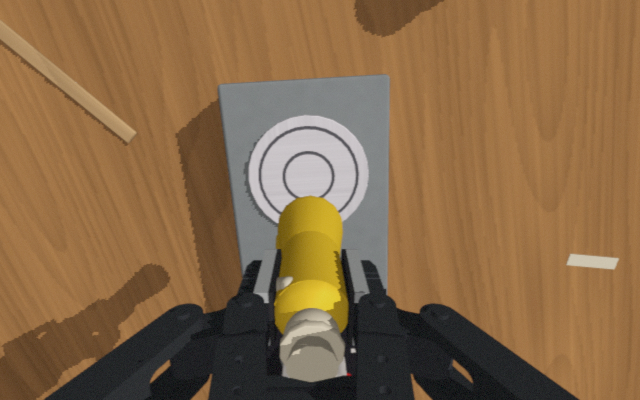

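The figurine is held, and the plate centre is at (308,174) in the wrist view. I check this against the earlier plate position, then lower it under guard.

```bash
python3 - <<'E'
from workcell import *; from h import *; import cv2,pickle
W=pickle.load(open("w2.pkl","rb"))
S=pickle.load(open("cams.pkl","rb"))["scene"]
p=atz(W,308,174,70); print("plate",p.round(1),bydepth(W,308,174).round(1),tri(W,(308,174),S,(262.4,208.8)))
assert np.hypot(p[0]-548.5,p[1]+100)<12
x,y=(p[0]+548.5)/2,(p[1]-100)/2
movel([x,y,135],max_speed=150)
g=movel([x,y,116],max_speed=15,guard=4); s=read_state(); print(g,s["eef_pos"],s["ft_force"],s["time"])
if abs(s["eef_pos"][2]-121)<4:
    open_gripper(); wait(.2); s=read_state();print(s["finger_gap"],s["ft_force"])
    movel([x,y,250],max_speed=150)
    movep([480,-230,300],Rz(-0.18))
    c=camera("wrist"); pickle.dump(c,open("w3.pkl","wb")); cv2.imwrite("pics/w3.png",c["image"])
    print(read_state()["time"],read_state()["qpos"].round(2))
E
```

```text
plate [546.6 -97.3  70. ] [546.6 -97.2  70.7] (array([545.91167066, -99.44073112,  63.18515613]), np.float64(0.9958656621595081))
True [547.4756421  -98.71864486 121.16711672] [-0.70717379  0.82094884  7.89120076] 9.2417
85.59944379192522 [ 0.93597942 -0.1104657   0.55013753]
11.775 [-0.15  0.36  0.65  1.78 -0.24  1.08  0.4 ]
```

View pics/w3.png

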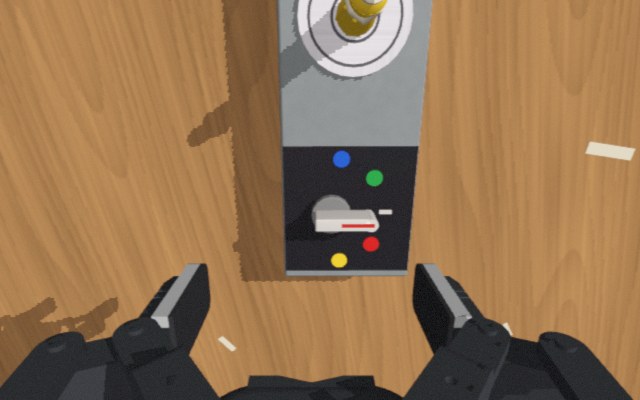

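The figurine stands on the plate. The dots are blue (342,159), green (374,178), red (371,244) and yellow (339.5,260), with the bar running (316,227) to (378,222). Next I fit the axis and swing the bar with the closed fingers.

```bash
python3 - <<'E'
from workcell import *; from h import *; import cv2,pickle
from scipy.optimize import least_squares
W=pickle.load(open("w3.pkl","rb"))
px={80:(342,159),40:(374,178),-40:(371,244),-80:(339.5,260)}
q={k:atz(W,*v,66)[:2] for k,v in px.items()}
f=lambda p:np.concatenate([p[:2]+62*np.array([np.cos(p[2]+np.radians(k)),np.sin(p[2]+np.radians(k))])-v for k,v in q.items()])
r=least_squares(f,[490,-294,-.18]); cx,cy,yaw=r.x; print(r.x,np.abs(r.fun).max())
print("bar",[atz(W,*p,107)[:2].round(1).tolist() for p in((316,227),(378,222))],bydepth(W,330,226).round(1))
assert np.hypot(cx-490.5,cy+294)<10 and np.abs(r.fun).max()<5
def pose(th,off,z,rad=33):
    a=yaw+th; u=np.array([np.cos(a),np.sin(a)]); n=np.array([-u[1],u[0]])
    p=np.array([cx,cy])+rad*u+off*n; return [p[0],p[1],z],Rz(a)
for t in(0,-.7,-1.4): j=inverse_kinematics(*pose(t,18,85)); print(None if j is None else j.round(2))
clamp()
movep(*pose(0,36,150)); movel(pose(0,36,85)[0],max_speed=120)
g=movel(pose(0,10,85)[0],max_speed=25,guard=2.5); s=read_state()
n=np.array([-np.sin(yaw),np.cos(yaw)]); off=(s["eef_pos"][:2]-[cx,cy])@n
print(g,"off",off,s["ft_force"].round(1),s["time"])
pickle.dump((cx,cy,yaw,off),open("sel.pkl","wb"))
E
```

```text
[ 4.91530350e+02 -2.93182801e+02 -1.76078050e-01] 0.6484931672606535
bar [[474.2, -291.1], [537.3, -297.1]] [ 488.4 -293.1  105.8]
[ 0.06  0.73  0.5   1.81 -0.5   0.73  0.65]
[ 0.03  0.78  0.62  1.78 -0.62  0.78  0.09]
[ 0.    0.82  0.74  1.79 -0.74  0.82 -0.47]
True off 17.053229582748667 [-0.2 -0.   0.1] 14.6583
```

Contact came at the expected offset of 17 mm, so I swing it through −80° and back off.

```bash
python3 - <<'E'
from workcell import *; from h import *; import cv2,pickle
cx,cy,yaw,off=pickle.load(open("sel.pkl","rb"))
def pose(th,off,z,rad=33):
    a=yaw+th; u=np.array([np.cos(a),np.sin(a)]); n=np.array([-u[1],u[0]])
    p=np.array([cx,cy])+rad*u+off*n; return [p[0],p[1],z],Rz(a)
for th in np.linspace(0,-1.39,6)[1:]:
    p,R=pose(th,off+.5,85); movel(p,R,max_speed=50); s=read_state(); print(round(th,2),s["ft_force"].round(1),s["time"])
movel(pose(-1.39,off+12,85)[0],max_speed=60)
movel(pose(-1.39,off+12,200)[0],max_speed=150)
movep([470,-210,300],Rz(-0.18)); wait(.2)
for n in("wrist","side"):
    c=camera(n); pickle.dump(c,open(n+"4.pkl","wb")); cv2.imwrite(f"pics/{n}4.png",c["image"])
print(read_state()["time"])
E
python3 -c "
import cv2,numpy as np
a=cv2.resize(cv2.imread('pics/wrist4.png'),(480,300));b=cv2.resize(cv2.imread('pics/side4.png')[100:400,180:430],(320,384))
o=np.zeros((600,800,3),np.uint8);o[:300,:480]=a;o[:384,480:]=b;cv2.imwrite('pics/f.png',o)"
```

```text
-0.28 [ 0.5  1.5 -0.3] 15.0833
-0.56 [ 0.2 -0.6 -0.2] 15.5083
-0.83 [1.6 1.6 0.4] 15.9333
-1.11 [ 0.2 -0.8  0.4] 16.3583
-1.39 [ 0.4 -0.4  0.4] 16.7833
19.25
```

View pics/f.png

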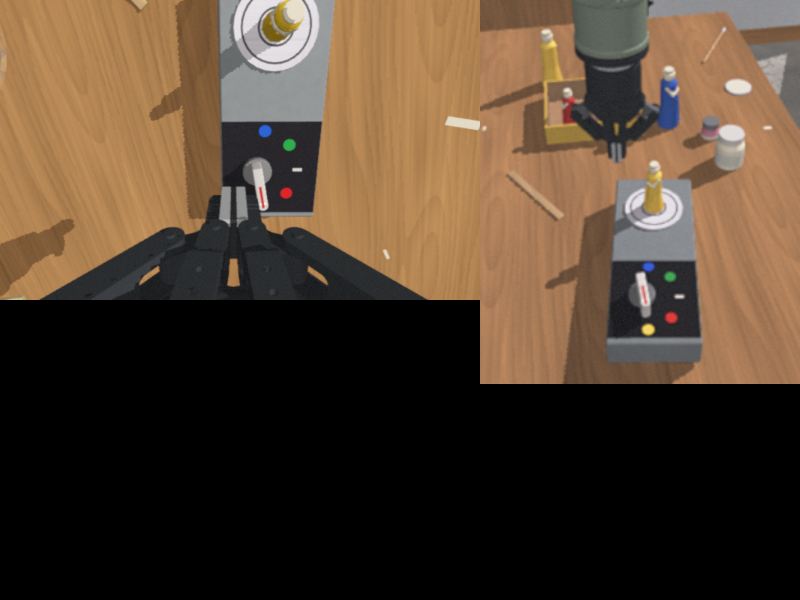

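The pointer sits over the yellow dot and the figurine stands on the plate. One last look at the carton and jars before handing in.

```bash
python3 -c "
from workcell import *;import cv2
c=camera('scene');cv2.imwrite('pics/s5.png',cv2.resize(c['image'][80:290,140:460],(800,525)))"
```

```text
(no output)
```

View pics/s5.png

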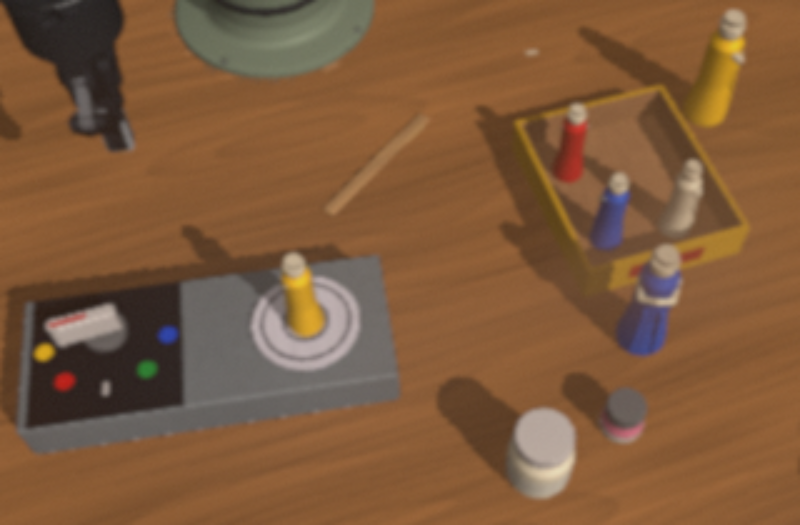

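Everything is standing: the figurine at (300,300), and the pointer at (50,325) toward the yellow dot at (44,352).

```bash
python3 -c "
from workcell import *
print(finish_job())"
```

```text
the job is handed in; nothing more can be done
None
```

The job is handed in: the smaller yellow figurine stands upright near the centre of the plate, the selector has been turned to the yellow dot, and the other figurines and the paint jars are still standing.

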